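Fit the filter cartridge to the stand's quick coupler

ROBOT

A 7-joint arm with a two-finger parallel gripper is mounted at the origin on the work surface; the furniture and walls round the work are solid. World frame = base frame: x ahead of the robot, y to its left, z up, the work surface at z = 0. Lengths are in m, angles in degrees, forces in N, time in s.
With the tool pointing down it reaches from about 0.35 to 0.9 m from the base axis. Payload 19.9 kg.
Tool frame: the origin (TCP) lies at the very end of the fingers, on their centre line; the grasp point (between the pads) lies 19 mm behind it; z points along the fingers, y is the line along which they close (so a half turn about z gives the same grasp; the last joint's range is limited). The gripper opens to 94 mm and grips with 3 to 60 N. Pads are 16 mm wide; open, the fingers measure 119 mm over their backs; the gripper's body (75 mm by 177 mm) begins 78 mm behind the grasp point.
Start: joints at [70.388, 23.915, -0.59, 92.452, 0.269, 63.638, -3.037], TCP at [0.185, -0.597, 0.205] pointing down, gripper open.
Joint ranges: [-161.28, 161.28], [-22.2, 115.67], [-73.04, 71.86], [3.21, 147.25], [-68.34, 248.33], [10.77, 114.83], [-161.83, 161.83]. Speed limits (degrees/s): [108.29, 108.29, 136.94, 136.94, 172.46, 172.46, 172.46].

INTERFACE

Orientations are given as a 3x3 rotation matrix whose columns are the frame's x, y, z axes.
In Python, from cell import env gives the robot as it stands. Calls block until the motion is done:
- env.move_to(position, orientation): joint-space move of the TCP to a pose.
- env.move_l(position, rot=None, max_speed=0.15, f_stop=None): straight line of the TCP; rot=None keeps the orientation; max_speed is the mean speed in m/s. With f_stop (N) it stops when the force on the tool has changed by that much, and returns True; else False.
- env.movej(angles): joint-space move.
- env.grip(opening): opening from 0.0 (shut) to 1.0 (fully open); the grip force is fixed at half the most; returns when the fingers have stopped.
- env.wait(seconds).
- env.solve_ik(position, orientation): joint angles nearest the present ones, or None.
- env.sense(): the state.
- env.read_camera(name): name is "side" or "top"; returns the picture (400x640x3 uint8, red, green, blue); there is no depth.
- env.camera_info(name): a dict with "camera_matrix" (3x3 intrinsics, pixels), "k1" (the pictures are not rectified: a ray, as slopes to the right and down, at radius r is drawn at 1 + k1 r^2 times it, then the intrinsics apply), "pose" (4x4, takes a point from camera to world coordinates). Camera axes: x right, y up, looking along -z (the intrinsics and any distortion apply to the point x, -y, -z); pixel columns grow to the right and rows downward; lengths in m; the calibration is good to about 2 mm. A picture is of the moment at which its call begins. camera_info takes no time and is no camera call.
A pose or a line that the arm cannot do raises env.PlanningError and nothing moves.
- env.hand_in(): hands the job in; it is judged then, once.
Trained networks look in the newest picture that a camera, given by its name, has taken for a name from the list of things; names that differ only in an ending like _2 or _b are one class to them, and where a whole thing is asked for, a point or a joint stands for the part that bears it (a point fixed in the world has none). Each returns a list of dicts, best first, with "conf" (0 to 1); they miss things now and then, are a little off and sometimes report something else, mostly with a low value. They report only what shows in the picture. A call takes as long as a camera call. They do not tell look-alikes from the thing itself.
- env.find_in(label, camera): "at" ([x, y, z] in m, in world coordinates, good to about 4 mm: the middle of the surface that is visible of it).
The state is a dict: "clock": time; "joints": joint angles; "qvel": joint speeds; "effort": joint torques, N m; "position": TCP position; "ee_rot": TCP orientation; "contact_force": force on the tool from outside, world axes, zero at the start; "moment": the same for the moment, N m; "grip_width": opening from 0.0 (shut) to 1.0 (fully open); "grasp_force": force on a finger pad.
Only numpy, scipy, OpenCV 4.12 (cv2) and the standard library are available. Lean on these libraries where they do the work, as an engineer would, in place of code of your own. Each camera call takes 0.05 s, during which the arm holds its last target. There are 200 camera calls.

TASK

Fit the fresh filter cartridge to the water filter stand: draw the blue coupler sleeve down until it stays back by itself and let go of it, then take the cartridge from its dock, feel its plug into the coupler and press it gently home until the sleeve springs up again and locks it. Never force the plug (no more than about 40 N), leave the cartridge standing fully seated and locked, and do not disturb the other things on the table.

Things in the scene. Friction and masses are not known exactly. Their poses are not given: they have to be found in the camera images.
- stand: Water filter stand, fixed: white box 150 (x) x 130 (y) x 53 mm with an upright brass quick coupler, open at the top, on a round plate on it. Origin: centre of the underside on the table, z up. The coupler is rigid but mounted eccentrically: its vertical axis is 4.5 mm from the stand's z axis, in a direction that differs each time and that no listed pose shows.
- rim (a point): Point on the stand's z axis (not the coupler's: that is 4.5 mm off in an unmeasured direction) at the height of the mouth, 108 mm above the table. The rim is a flat ring, bore 21.5 mm, outside 32 mm diameter. A plug that misses the bore stops at this height.
- valve_point (a point): Point on the stand's z axis 13.5 mm below the rim: the height at which a plug in the bore, sleeve back, meets the tripping valve. Above it the plug slides in free. Pressing on about 3.4 mm with about 16 N trips the sleeve; at 18 mm below the rim the plug is seated, its shoulder on the rim. The cartridge's weight alone does not trip it.
- flange (a point): Point on the stand's z axis at the height of the top of the sleeve's flange while the sleeve is forward (83 mm above the table; 14 mm lower when back). The flange is 68 mm in diameter, 5 mm thick, round the coupler's axis; two fingertips about 55 mm apart, either side of the sleeve, can press it down.
- sleeve (a joint): Blue coupler sleeve, m: 0 = forward (up), 0.014 = fully back (down). 42 mm diameter, 28 mm long, flange at its lower end, top 2 mm below the rim when forward. It resists with up to about 14 N; past 10 mm it snaps to its stop and stays back until tripped by a plug; then it springs up and locks the plug's groove. While it is forward pawls stop a plug 4.5 mm deep.
- cartridge: Filter cartridge, loose, 0.1 kg, upright, white, blue cap. Origin: centre of the plug's lower end, z up its axis. Heights, mm: steel plug 20 diameter, 0 to 18 (end tapered to 17 over 2.5 mm; locking groove 6 to 14), shoulder 32 diameter 18 to 24, round body 42 diameter 31 to 104 (grip there from above, at about 75), top 108. Origin 12 mm above the table in the dock, 90 when seated.
- dock: Grey dock block, fixed, 78 x 78 x 30 mm on an 88 mm square rubber foot, with a loose hole (23.5 mm diameter, 22 deep) in which the cartridge's plug stands, shoulder on its top. Origin: centre of the underside on the table.
- mug: Bystander: green mug, 88 mm diameter, 98 high, handle to 125; origin under its centre.
- glass: Bystander: clear tumbler, 81 mm diameter, 91 high; origin under its centre.
- jar: Bystander: glass jar with yellow lid, 61 mm diameter, 90 high; origin under its centre.
- spice: Bystander: spice jar with red cap, 45 mm diameter, 108 high; origin under its centre.
- bowl: Bystander: white bowl, 130 mm diameter, 66 high; origin under its centre.
- tin: Bystander: small green food tin, 75 mm diameter, 58 high; origin under its centre.
Things that resemble listed ones, but are neither listed nor needed, are in the scene too. What is shaped like the cartridge but green is not meant.

How it is judged (in metres and radians):
On the way:
1. the sleeve is drawn back and stays back with the fingers off it (value of joint sleeve above 0.012 m and contact force between the fingers and stand below 0.3 N), for 0.2 s.
At the end, for the whole second after the job is handed in: the cartridge stands upright (within 0.08 rad) and at rest in the coupler, its plug within 3 mm of fully seated, and the sleeve has sprung forward (within 3 mm) (value of joint sleeve below 0.003 m and z of cartridge in the frame of stand between 0.085 and 0.093 m and horizontal distance between cartridge and stand below 0.008 m and angle between cartridge's own z axis and vertical below 0.08 rad and linear speed of cartridge below 0.02 m/s); the robot touches nothing.
It fails at once if the cartridge is forced against the stand with more than 40 N (contact force between cartridge and stand above 40 N).
It fails at once if the mug, glass, jar, spice jar, bowl or tin is moved by more than 3 cm (distance of any of mug, glass, jar, spice, bowl, tin from where it was at the start of the episode above 0.03 m).
It also fails if it takes over 72 s, if anything falls off the work surface, if the arm or the gripper's body presses on something with over 40 N, if the wrist force passes 120 N, or if a joint passes its speed limit or range.

## Working session

There is one attempt and no reset: what is moved stays moved. The work goes in short steps, each a Python script; the robot and the scene stay as the last script left them, time stands still between calls to the robot, and variables do not carry over. Pictures are saved under pics/ and viewed, at most 10 in all, crops included, and the job is handed in when it is done.

```bash
mkdir -p pics; python3 - <<'E'
from cell import env
import cv2,numpy as np
for c in("top","side"):
    cv2.imwrite(f"pics/{c}0.png",env.read_camera(c)[...,::-1])
    i=env.camera_info(c);print(c,np.round(i["camera_matrix"],1).tolist(),i["k1"],np.round(i["pose"],3).tolist())
    for n in("stand","sleeve","cartridge","dock","mug","glass","jar","spice","bowl","tin"):
        print(n,[(np.round(d["at"],3).tolist(),round(d["conf"],2)) for d in env.find_in(n,c)])
print(env.sense())
E
```

```text
top [[460.5, 0.0, 323.9], [0.0, 460.5, 199.0], [0.0, 0.0, 1.0]] -0.09954730318507325 [[-0.003, 0.992, -0.125, 0.357], [-1.0, -0.004, -0.006, -0.048], [-0.006, 0.125, 0.992, 1.431], [0.0, 0.0, 0.0, 1.0]]
stand [([0.513, -0.096, 0.052], 0.88)]
sleeve [([0.509, -0.104, 0.084], 0.74)]
cartridge [([0.37, 0.16, 0.109], 0.72), ([0.63, 0.039, 0.108], 0.65), ([0.579, 0.084, 0.106], 0.61), ([0.488, 0.172, 0.126], 0.46), ([0.388, 0.076, 0.107], 0.45), ([0.338, 0.282, 0.024], 0.4)]
dock [([0.473, 0.166, 0.027], 0.93), ([0.514, -0.1, 0.058], 0.29)]
mug [([0.453, -0.357, 0.048], 0.97)]
glass [([0.339, 0.282, 0.025], 0.78)]
jar [([0.673, 0.126, 0.091], 0.7), ([0.512, -0.098, 0.054], 0.67), ([0.668, -0.236, 0.052], 0.26)]
spice [([0.676, -0.06, 0.11], 0.65)]
bowl [([0.657, 0.281, 0.021], 0.66)]
tin [([0.51, -0.098, 0.056], 0.67), ([0.668, -0.235, 0.053], 0.59)]
side [[471.3, 0.0, 332.1], [0.0, 471.3, 195.7], [0.0, 0.0, 1.0]] -0.008231483323695804 [[-0.998, 0.041, -0.05, 0.448], [-0.062, -0.394, 0.917, 1.269], [0.018, 0.918, 0.396, 0.673], [0.0, 0.0, 0.0, 1.0]]
stand [([0.509, -0.068, 0.049], 0.68), 
[... 704 characters left out ...]
.03726964]), 'qvel': array([ 0.02093078,  0.0826346 ,  0.01707289, -0.09974403, -0.08729941,
       -0.00283232, -0.03441671]), 'effort': array([ 7.32581175e-04, -8.51010132e+01,  6.38606753e-01, -4.26289666e+01,
       -4.88104764e-02,  1.35815173e-02, -2.55660240e-05]), 'position': array([ 0.18517413, -0.5969304 ,  0.20542707]), 'ee_rot': array([[ 9.55105692e-01,  2.96265278e-01, -3.88824496e-05],
       [ 2.96265279e-01, -9.55105692e-01,  4.29416062e-05],
       [-2.44147421e-05, -5.25332923e-05, -9.99999998e-01]]), 'contact_force': array([-0.63375948, -0.1189864 , -0.43855346]), 'moment': array([-0.00813347,  0.00997992,  0.01762534]), 'grasp_force': 0.0, 'grip_width': 0.999573183736271}
```

View pics/top0.png

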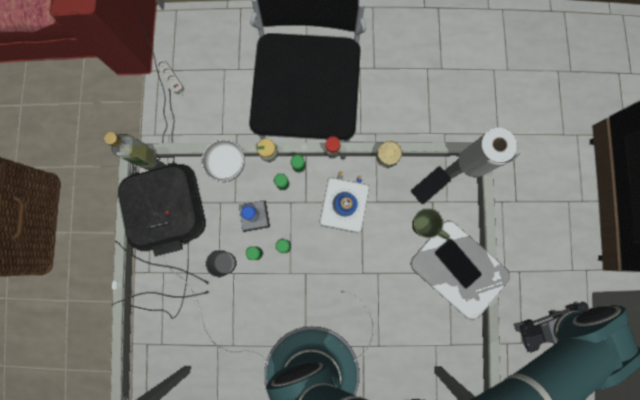

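View pics/side0.png

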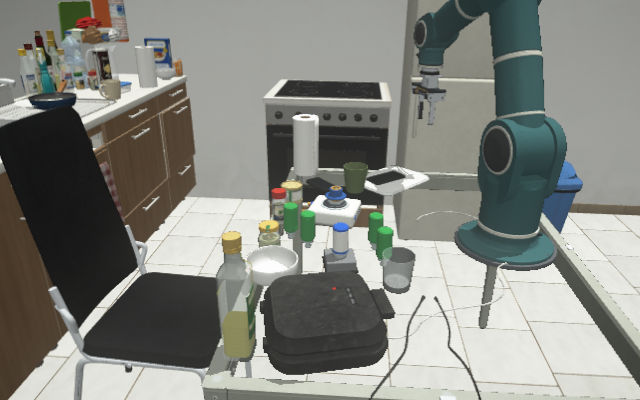

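In the top view, the candidates are the blue cap at (249,212), standing in the grey dock, and the green ones at (298,161), (281,181), (254,253) and (283,246). The blue one with the white body, at (341,238) in the side view, fits the description. The stand is at (345,205) in the top view and (335,205) in the side view. I'll confirm with one crop and measure colour blobs.

```bash
cat > h.py <<'E'
import cv2,numpy as np
def proj(info,p):
    T=np.linalg.inv(np.array(info["pose"]));K=np.array(info["camera_matrix"])
    q=T[:3,:3]@np.array(p,float)+T[:3,3];s=np.array([q[0],-q[1]])/-q[2]
    s=s*(1+info["k1"]*(s@s));return K[:2,:2]@s+K[:2,2]
def back(info,uv,z):
    from scipy.optimize import fsolve
    return fsolve(lambda xy:proj(info,[*xy,z])-uv,[0.5,0])
def blob(img,box,lo=(100,90,40),hi=(130,255,255)):
    x0,y0,x1,y1=box
    m=cv2.inRange(cv2.cvtColor(img,cv2.COLOR_RGB2HSV)[y0:y1,x0:x1],np.array(lo),np.array(hi))
    n,l,s,c=cv2.connectedComponentsWithStats(m);k=1+np.argmax(s[1:,4])
    return l==k,c[k]+[x0,y0],s[k]
E
python3 - <<'E'
from h import *
from cell import env
t=cv2.imread("pics/top0.png");s=cv2.imread("pics/side0.png")
f=lambda im,x,y:cv2.resize(im[y:y+50,x:x+66],(396,300),interpolation=cv2.INTER_CUBIC)
cv2.imwrite("pics/crop.png",np.vstack([np.hstack([f(t,312,180),f(t,220,190)]),np.hstack([f(s,302,180),f(s,308,222)])]))
it,is_=env.camera_info("top"),env.camera_info("side")
for im,i,b,z in((t,it,(325,188,370,222),.083),(t,it,(235,200,262,225),.106),(s,is_,(315,180,355,215),.083),(s,is_,(325,215,355,235),.104)):
    m,c,st=blob(im[...,::-1].copy(),b)
    ys,xs=np.where(m);
    h=cv2.convexHull(np.stack([xs,ys],1).astype(np.int32));e=cv2.fitEllipse(h) if len(h)>4 else None
    cc=np.array(e[0])+b[:2];print(c,st,cc,e[1],back(i,cc,z))
# white box contour
g=t[180:235,312:378];m=cv2.inRange(cv2.cvtColor(g,cv2.COLOR_BGR2HSV),(0,0,215),(180,40,255))
print(np.bincount(m.ravel()))
E
```

```text
[344.96616541 204.03007519] [ 10   5  22  22 266] [345.27835464 203.68151951] (22.18757438659668, 22.570913314819336) [ 0.51230916 -0.10290022]
[248.01734104 212.12716763] [  6   5  15  15 173] [248.01399326 212.06958675] (14.338703155517578, 14.452431678771973) [0.48610561 0.18025776]
[335.45108696 194.29347826] [ 10   7  22  13 184] [335.37863731 193.1144104 ] (13.951528549194336, 21.752635955810547) [ 0.51288737 -0.11828424]
[340.368 226.816] [  8   7  16  10 125] [340.37375546 226.84397316] (9.580633163452148, 15.945246696472168) [0.48479478 0.15757364]
[3630]
```

View pics/crop.png

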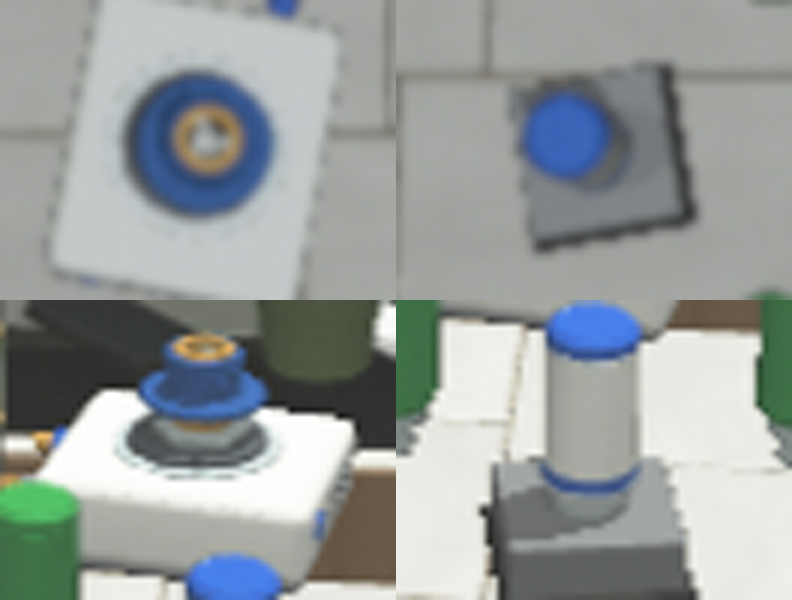

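The crop confirms the blue-capped white cartridge in the grey dock (crop 565,135), and the brass rim inside the blue flange (crop 208,140, top view about (346.3,203)). Next I'll refine the rim position and draw the sleeve back.

```bash
python3 - <<'E'
from h import *
from cell import env
t=cv2.imread("pics/top0.png")[...,::-1].copy();s=cv2.imread("pics/side0.png")[...,::-1].copy()
it,is_=env.camera_info("top"),env.camera_info("side")
for im,i,b in((t,it,(335,193,358,214)),(s,is_,(325,180,348,197))):
    m,c,st=blob(im,b,(8,80,80),(25,255,255));ys,xs=np.where(m)
    e=cv2.fitEllipse(cv2.convexHull(np.stack([xs,ys],1).astype(np.int32)));cc=np.array(e[0])+b[:2]
    print("rim",st,cc,e[1],back(i,cc,.108))
cart=back(it,[248.01,212.07],.120);print("cart",cart,proj(is_,[*cart,.120]))
fl=np.array([0.5123,-0.1029]);print(proj(is_,[*fl,.108]))
R=np.array([[1,0,0],[0,-1,0],[0,0,-1.]])
R2=np.array([[0,1,0],[1,0,0],[0,0,-1.]])
for r in(R,R2):
    print(env.solve_ik([*fl,.2],r),env.solve_ik([*fl,.07],r),env.solve_ik([*cart,.10],r))
E
```

```text
rim [ 7  6  9  9 22] [345.68061066 203.14500904] (8.116622924804688, 9.82296371459961) [ 0.51098399 -0.10305522]
rim [ 6  6 10  4 30] [335.5 187.5] (3.545621156692505, 9.380831718444824) [ 0.51226826 -0.10474235]
cart [0.48473845 0.1778609 ] [340.19125767 224.89961784]
[335.45772114 187.7208393 ]
[ 27.88206829  15.13550429 -23.30738536 106.69227484   6.88356346
  59.53855385 -88.20139105] [ 23.24550064  24.89542438 -18.52868339 112.88295418  11.12169527
  43.90855572 -91.72540018] [  12.26449213   26.76890225  -44.0850209   112.07029382   23.93810799
   50.55849932 -134.33736776]
[ 37.21943462  16.6708304  -34.58365992 106.4036031   10.81627867
  60.19164562  -1.64883971] [ 34.72785659  27.33790353 -32.84554852 112.50892683  20.31137044
  45.85309197  -9.56162224] [ 24.77989429  34.95872671 -62.36996771 111.74500063  37.44875018
  56.60217004 -55.51372929]
```

```bash
python3 - <<'E'
from h import *
from cell import env
R2=np.array([[0,1,0],[1,0,0],[0,0,-1.]])
c=[0.512,-0.1035]
p=env.sense()["position"]
env.move_l([p[0],p[1],.40],max_speed=.3)
env.move_to([*c,.32],R2); print(env.sense()["clock"],env.sense()["position"])
env.grip(.553)
env.move_l([*c,.095],max_speed=.15)
s=env.sense();f0=s["contact_force"];print(s["clock"],s["grip_width"],f0)
for z in (.085,.08,.076,.073,.0705,.069):
    r=env.move_l([*c,z],max_speed=.04,f_stop=30);s=env.sense();print(z,r,s["position"][2],np.round(s["contact_force"]-f0,1))
    if r:break
env.move_l([*c,.13],max_speed=.1)
s=env.sense();print(s["clock"],s["contact_force"]-f0)
env.move_l([*c,.30],max_speed=.25)
cv2.imwrite("pics/side1.png",cv2.resize(env.read_camera("side")[150:250,250:420][...,::-1],(680,400),interpolation=cv2.INTER_CUBIC))
E
```

```text
4.0417 [ 0.5119797  -0.10464051  0.32000103]
6.4917 0.5535373954736821 [ 0.06458719 -0.74402406  0.41091267]
0.085 False 0.0847782610550554 [-0.6  0.4 -0.9]
0.08 False 0.08023461302912152 [-1.5  1.2  8.7]
0.076 False 0.0760615158066919 [1.4 1.  2.2]
0.073 False 0.07271203315942212 [-0.1  1.1 -0.4]
0.0705 False 0.07031132801004578 [-0.8  0.6 -0.7]
0.069 False 0.06929103539467535 [-2.1  0.8  6.4]
8.925 [ 0.64583549  0.48756079 -1.5599749 ]
```

View pics/side1.png

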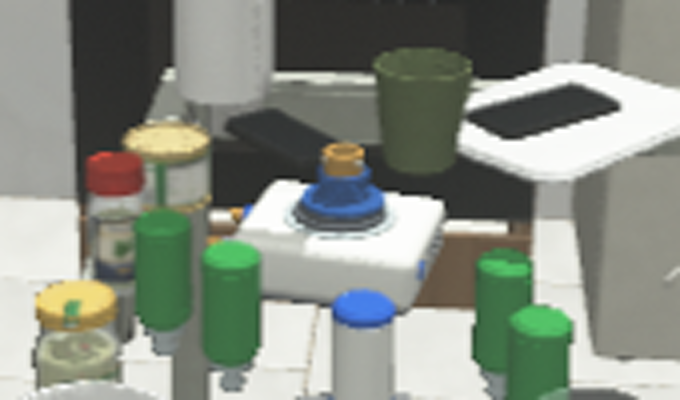

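The sleeve is back: the brass collar is exposed above the blue at crop (343,160). Now the cartridge.

```bash
python3 - <<'E'
from h import *
from cell import env
R2=np.array([[0,1,0],[1,0,0],[0,0,-1.]])
k=[0.4845,0.177];c=[0.512,-0.1037]
env.grip(1.0)
env.move_l([*k,.30],max_speed=.25)
r=env.move_l([*k,.068],max_speed=.12,f_stop=12);s=env.sense();print(r,s["position"],s["clock"])
if not r:
    env.grip(0.0);s=env.sense();print(s["grip_width"]*94,s["grasp_force"],s["contact_force"])
    env.move_l([*k,.26],max_speed=.12);s=env.sense();print(s["grip_width"]*94,s["grasp_force"],s["contact_force"])
    env.move_l([*c,.26],max_speed=.2);print(env.sense()["clock"])
    for n in("top","side"): cv2.imwrite(f"pics/{n}2.png",env.read_camera(n)[...,::-1])
    a=cv2.imread("pics/top2.png")[150:250,280:410];b=cv2.imread("pics/side2.png")[100:230,260:410]
    cv2.imwrite("pics/c2.png",np.hstack([cv2.resize(a,(400,400)),cv2.resize(b,(400,400))]))
E
```

```text
False [0.48479216 0.1770557  0.06844526] 13.9667
41.287188669379596 29.999907148957732 [-0.86937456  0.14229486 -0.39896831]
41.10974379625809 30.00004266950782 [-0.04457931  0.09806264 -0.92867033]
18.1333
```

View pics/c2.png

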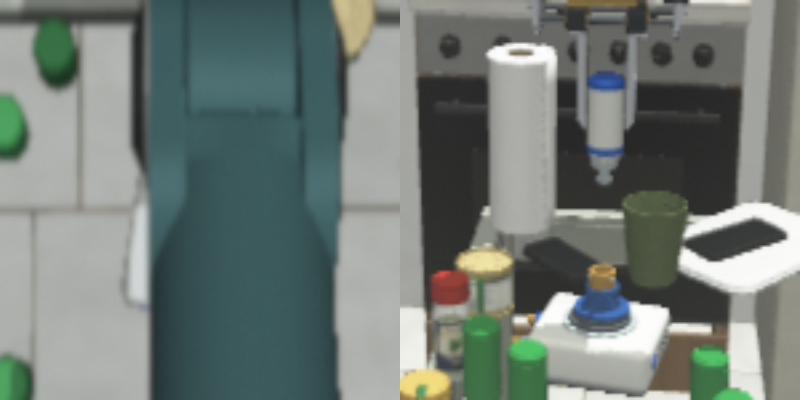

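The cartridge hangs upright in the fingers (crop right, plug at (603,178)), above the coupler (600,275) with the sleeve still back. Next, feel for the bore with a spiral.

```bash
python3 - <<'E'
from h import *
from cell import env
c=np.array([0.512,-0.1045]);zr=.1644
env.move_l([*c,zr+.006],max_speed=.12)
offs=[(0,0)]+[(1.6*np.cos(a),1.6*np.sin(a)) for a in np.arange(6)*np.pi/3+np.pi/2]+[(3.2*np.cos(a),3.2*np.sin(a)) for a in np.arange(12)*np.pi/6]
for o in offs:
    p=c+np.array(o)*1e-3
    env.move_l([*p,zr+.0025],max_speed=.04)
    f0=env.sense()["contact_force"]
    r=env.move_l([*p,zr-.007],max_speed=.02,f_stop=6)
    s=env.sense();d=zr-s["position"][2]
    print(np.round(o,1),r,"depth",round(d*1e3,2),np.round(s["contact_force"]-f0,1),round(s["clock"],1))
    if d>.0045 or s["clock"]>50:break
E
```

```text
[0 0] True depth 2.84 [ 2.6 -3.4  1.7] 19.7
[0.  1.6] True depth 0.8 [-2.3  1.3 11.1] 20.3
[-1.4  0.8] True depth 0.82 [-1.4 -0.   8.7] 20.9
[-1.4 -0.8] True depth 1.72 [ 3.5 -2.5  0.2] 21.4
[-0.  -1.6] False depth 7.06 [ 1.5 -3.  -1.3] 22.3
```

```bash
python3 - <<'E'
from h import *
from cell import env
zr=.1644;p=np.array([0.512+.0003,-0.1045-.0016-.0006])
env.move_l([*p,zr-.007],max_speed=.02)
f0=env.sense()["contact_force"];print(f0)
for d in (.010,.0125,.0145,.0155,.0165,.0172,.0178,.0182):
    r=env.move_l([*p,zr-d],max_speed=.015,f_stop=24);s=env.sense()
    print(d,r,round((zr-s["position"][2])*1e3,2),np.round(s["contact_force"],1),round(s["clock"],1))
    if r:break
cv2.imwrite("pics/side3.png",cv2.resize(env.read_camera("side")[120:240,255:415][...,::-1],(800,600),interpolation=cv2.INTER_CUBIC))
E
```

```text
[-0.43361572 -0.78089602 -1.42355917]
0.01 False 10.13 [-0.6 -1.2 -0.9] 22.9
0.0125 False 12.62 [-0.2 -0.2 -1.7] 23.2
0.0145 False 14.2 [-1.4  0.   4.7] 23.5
0.0155 False 15.04 [-2.6  1.4  8.9] 23.8
0.0165 False 16.27 [-0.7 -0.7  4.1] 24.0
0.0172 False 17.39 [ 0.5 -1.  -0.7] 24.3
0.0178 False 17.89 [ 1.8 -1.5 -1.8] 24.5
0.0182 False 18.15 [ 2.  -2.4 -1. ] 24.8
```

View pics/side3.png

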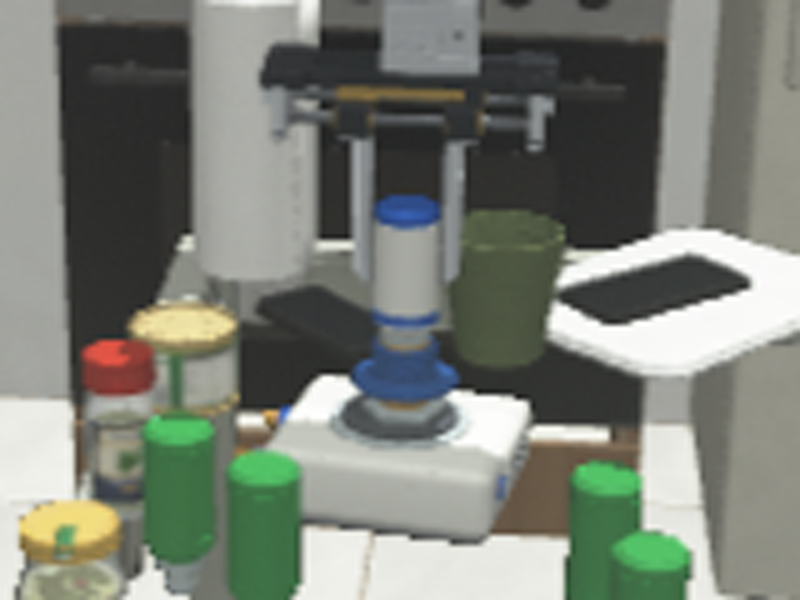

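The sleeve has sprung forward (flange raised at (405,375)) and the shoulder sits on the rim. I'll check the lock with a light tug, then release.

```bash
python3 - <<'E'
from h import *
from cell import env
p=env.sense()["position"]
r=env.move_l([p[0],p[1],p[2]+.004],max_speed=.015,f_stop=8);s=env.sense();print("tug",r,(s["position"][2]-p[2])*1e3,s["contact_force"])
if r:
    env.move_l([p[0],p[1],.1644-.0180],max_speed=.015,f_stop=15);print(env.sense()["contact_force"])
    env.grip(1.0);env.move_l([p[0],p[1],.34],max_speed=.12);env.wait(.3);print(env.sense()["clock"])
    cv2.imwrite("pics/side4.png",cv2.resize(env.read_camera("side")[120:300,235:475][...,::-1],(800,600),interpolation=cv2.INTER_CUBIC))
E
```

```text
tug True 3.2511418266580048 [ 2.25126897 -2.13386723 -0.51478534]
[ 1.98044273 -1.6765963  -2.65068248]
28.4667
```

View pics/side4.png

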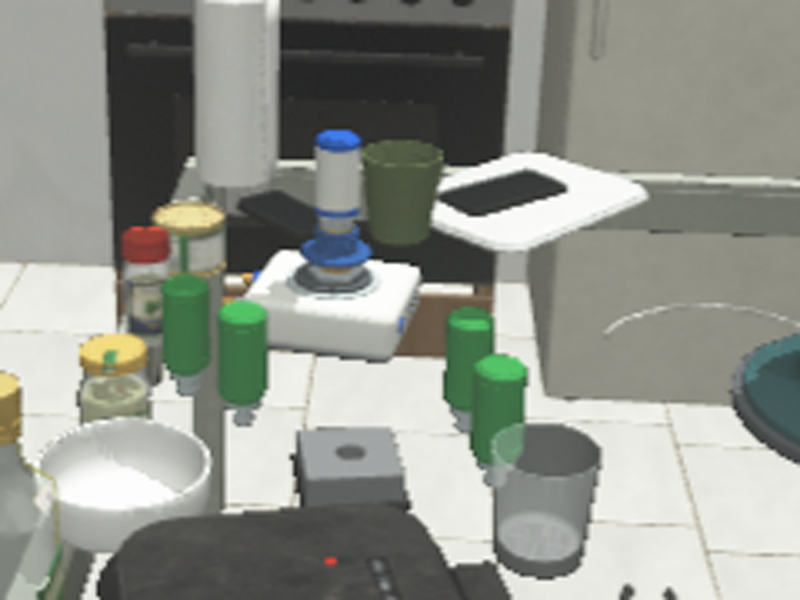

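```bash
python3 - <<'E'
from h import *
from cell import env
i=env.camera_info("side");im=env.read_camera("side")
m,c,st=blob(im,(320,145,350,175));print(c,st,c-proj(i,[.512,-.1045,.195]))
o=cv2.imread("pics/side0.png")[...,::-1].copy()
m,c,st=blob(o,(325,215,355,235));print(c,st,c-proj(i,[.4847,.178,.117]))
print("px/mm",(proj(i,[.512,-.1045,.19])-proj(i,[.512,-.1045,.2]))/10)
E
```

```text
[336.02409639 161.75903614] [ 9 14 15  7 83] [-0.14205564  0.34564818]
[340.368 226.816] [  8   7  16  10 125] [0.19288666 0.85815983]
px/mm [-0.00688775  0.3073194 ]
```

```bash
python3 -c "
from cell import env
print(env.hand_in())"
```

```text
the job is handed in; nothing more can be done
None
```

I fitted the cartridge and handed the job in after about 28 s on the robot's clock. The sleeve stayed back by itself, and it sprang up again when I pressed the plug home. The cartridge held against a light tug and stands upright, seated to within about 1.5 mm by the camera. Force readings stayed near 11 N or below, and I saw nothing else disturbed; the hand-in returned no verdict.

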